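# Seat the die plate and hold the spring clamp arm shut

## Robot

A 6-joint arm with a two-finger parallel gripper is mounted at the origin on the work surface. World frame = base frame: x ahead of the robot, y to its left, z up, the work surface at z = 0. Lengths are in mm, angles in rad, forces in N, time in s.
With the tool pointing down it reaches from about 325 to 775 mm from the base axis. Payload 9.3 kg.
Tool frame: the origin (TCP) lies at the very end of the fingers, on their centre line; the grasp point (between the pads) lies 19 mm behind it; z points along the fingers, y is the line along which they close (so a half turn about z gives the same grasp; the last joint's range is limited). The gripper opens to 85 mm and grips with 20 to 120 N. Pads are 22 mm wide; open, the fingers measure 114 mm over their backs; the gripper's body (76 mm by 85 mm) begins 54 mm behind the grasp point. The pads swing forward as they close: fully open they stand 13 mm farther back than shut.
Start: joints at [0.979, 0.259, 0.021, 1.334, 0, 1.418], TCP at [233.67, 497.89, 231.279] pointing down, gripper open.
Joint ranges: [-3.04, 3.04], [-0.91, 1.82], [-1.04, 1.36], [-1.92, 1.95], [-1.52, 1.45], [-3.14, 3.14]. Speed limits (rad/s): [2.22, 2.22, 2.79, 3.14, 3.14, 3.14].

## Interface

Orientations are given as a unit quaternion [w, x, y, z].
In Python, from bench import ctrl gives the robot as it stands.
- The arm moves only by the shell command python3 -m handwheel 'ROWS' [FORCE]. ROWS is JSON, a list of rows, each a list of 7 numbers: the shift along the tool's x, y, z as a fraction of full scale, then the turn, a rotation vector about the tool's x, y, z as a fraction of full scale, then the opening, from 0 (shut) to 1 (fully open). In form: [[tx, ty, tz, rx, ry, rz, grip], ...]. A call has exactly 5 rows; each row is the pose to reach, as a shift and turn from the pose commanded when the call began, along the tool's axes at that moment; what a row does not reach only later rows make up. Full scale, the value 1, is 0.8 m for a shift and pi/2 rad for a turn. A row lasts 1/10 s, in which the tool goes at most 50 mm and 8.59 degrees, less where a joint would pass 70% of its speed; a pose out of reach is approached as far as the arm can. A call with a number of a shift or a turn outside -1 to 1 is refused whole. A call with a gripper value outside its range is refused whole. The fingers move at their own pace and stop on an object; FORCE is the grip in N (left out, the last holds). Time passes only in rows, so rows that repeat a pose let the fingers close, or fill a call up. It gives the time, the measured TCP pose, the force, the opening and the grip force at its end, in the units of the state.
- ctrl.state(): the state, without advancing time (a new reading comes with each control period).
- ctrl.capture(name): name is "side" or "top" or "wrist"; returns a dict with "image" (400x640x3 uint8, red, green, blue), "mtx" (3x3 intrinsics, pixels), "eye" and "rotation" of the camera in the world. Camera axes: x right, y up, looking along -z (the intrinsics and any distortion apply to the point x, -y, -z); pixel columns grow to the right and rows downward; lengths in mm; the calibration is good to about 2 mm. A picture is of the moment at which its call begins. There is no depth.
- ctrl.sign_off(): hands the job in; it is judged then, once.
The state is a dict: "t": time; "joints": joint angles; "qd": joint speeds; "joint_efforts": joint torques, N m; "position": TCP position; "tcp_rot": TCP orientation; "force": force on the tool from outside, world axes, zero at the start; "ft_torque": the same for the moment, N m; "gripper_width": finger opening in mm; "gripper_force": force on a finger pad.
Only numpy, scipy, OpenCV 4.12 (cv2) and the standard library are available. Lean on these libraries where they do the work, as an engineer would, in place of code of your own. Each camera call takes 0.05 s, during which the arm holds its last target. There are 200 camera calls.

## Task

Lay the rectangular brass die plate, relief side up, in the recess of the grey block and press it down until its rim is flush with the block. Let go of it, then take the red knob of the spring-loaded clamp arm, swing the arm forward over the plate's rim all the way to its stop, and finish while still holding it there by the knob with the fingers, because it springs back if let go. Leave the medallion, the butterfly plaque and the hammer where they lie.

Things in the scene. Friction and masses are not known exactly. Their poses are not given: they have to be found in the camera images.
- fixture: Fixture fixed to the bench: wooden bed 14 mm thick (x -85 to 65, y -165 to 60 mm) with a grey metal block 110 (x) x 90 (y) mm, its top 40 mm above the bench. Origin on the bench under the block's centre; z up. Dark pivot body at x -26, y -120 mm; steel stop pin, 10 mm diameter, 56 mm high, at x -12.5, y -75 mm.
- nest (a point): Centre of the floor of the rectangular recess in the grey block, axes as the fixture's. The recess is 67 mm (x) by 47 mm (y) and 12 mm deep, its mouth chamfered by 3 mm; the floor is 28 mm above the bench.
- die_plate: Loose brass plate, about 0.35 kg: rim 63 (x) x 43 (y) x 12 mm thick, with a central relief boss 36 (x) x 24 (y) mm standing 14 mm higher (26 mm in all, copper ornament 1.5 mm more); grip the boss by its flat sides 24 mm apart. Origin at the centre of the underside, z up. Its long side goes along the fixture's x, either way round, 2 mm play each side.
- clamp_arm (a joint): Angle of the clamp arm (rad) about its vertical pivot: 0 = rest, swung out clear of the block; grows clockwise seen from above to 1.2 = stop, the arm then along the fixture's +y from the pivot, over the plate's rim. A spring drives it back to 0: at the knob about 2 N at rest, 6 N at the stop. Steel bar 130 mm long, 14 wide, 8 thick, passing 4 mm above the block: a plate not fully down blocks it.
- red_knob (a point): Centre of the top of the red upright round post on the clamp arm: 14 mm diameter, standing 48 mm above the arm (from 52 to 100 mm above the bench), 85 mm from the pivot axis, on the centre line of the arm. Its x axis points along the arm from pivot to tip; at rest that is 1.2 rad anticlockwise of the fixture's +y.
- pivot (a point): Point on the vertical axis about which the clamp arm turns, at the mid-height of the arm, 48 mm above the bench.
- medallion: Bystander: loose round brass medallion with a scalloped edge, 79 mm diameter, 12 mm high. Origin at the centre of its underside.
- butterfly: Bystander: loose flat copper butterfly plaque, about 72 x 64 mm, 11 mm high. Origin at the centre of its underside.
- hammer: Bystander: hammer lying on the bench left of the fixture, 240 mm long. Origin under its middle, handle towards its own -x.

How it is judged (in metres and radians):
On the way, in this order (a step that is already met when the one before it is completed fails the run):
1. the die plate lies flush in the recess and is released (horizontal distance between die_plate and nest below 0.005 m and z of die_plate in the frame of nest below 0.002 m and angle between die_plate's own z axis and vertical below 0.06 rad and angle between the x axis of die_plate and the x axis of fixture, either way round below 0.15 rad and contact force between die_plate and the fingers below 0.5 N), for 0.3 s.
2. the clamp arm is held at its stop by the knob (value of joint clamp_arm above 1.14 rad and contact force between the fingers and clamp_arm_c3 above 2 N), for 0.3 s.
At the end, for the whole second after the job is handed in: Plate in the recess: within 5 mm of centre, underside within 2 mm of the floor, level within 0.06 rad, turned within 0.15 rad, not touched by the fingers; clamp arm at its stop (above 1.14 of 1.2 rad), the fingers bearing on its red knob with more than 2 N (all of step 1 and all of step 2); the arm keeps its last pose, push and grip.
It fails at once if the medallion was moved more than 30 mm (distance of medallion from where it was at the start of the episode above 0.03 m).
It fails at once if the butterfly was moved more than 30 mm (distance of butterfly from where it was at the start of the episode above 0.03 m).
It fails at once if the hammer was moved more than 30 mm (distance of hammer from where it was at the start of the episode above 0.03 m).
It also fails if it takes over 61 s, if anything falls off the work surface, if the arm or the gripper's body presses on something with over 40 N, if the wrist force passes 120 N, or if a joint passes its speed limit or range.

## Working session

There is one attempt and no reset: what is moved stays moved. The work goes in short steps, Python scripts to look and compute and a shell command to move; the robot and the scene stay as the last step left them, time stands still between calls to the robot, and variables do not carry over. Pictures are saved under pics/ and viewed, at most 10 in all, crops included, and the job is handed in when it is done.

```bash
mkdir -p pics; ls; python3 - <<'E'
from bench import ctrl
import cv2,pickle
d={}
for n in("top","side","wrist"):
    c=ctrl.capture(n); d[n]=c; cv2.imwrite(f"pics/{n}0.png",c["image"][:,:,::-1]); print(n,c["mtx"],c["eye"],c["rotation"],c.keys())
pickle.dump(d,open("v0.pkl","wb"))
print(ctrl.state())
E
```

```text
pics
top [[399.99715916   0.         316.11508913]
 [  0.         399.99715916 193.60258336]
 [  0.           0.           1.        ]] [ 403.47479184   -4.28755074 1252.89469988] [-0.69594003 -0.04958764  0.03846511  0.71535235] dict_keys(['image', 'mtx', 'eye', 'rotation'])
side [[392.17777904   0.         320.53798009]
 [  0.         392.17777904 201.00840984]
 [  0.           0.           1.        ]] [ 500.07213614 -553.81579112  739.76502035] [ 0.94159578  0.33423089 -0.01222046 -0.03921441] dict_keys(['image', 'mtx', 'eye', 'rotation'])
wrist [[305.77344072   0.         313.1246629 ]
 [  0.         305.77344072 202.1902648 ]
 [  0.           0.           1.        ]] [168.15358976 528.03439034 373.22238719] [ 0.83582646 -0.11894141 -0.07524867  0.53064555] dict_keys(['image', 'mtx', 'eye', 'rotation'])
{'t': 0.15, 'joints': array([ 9.79409922e-01,  2.59084393e-01,  2.09350277e-02,  1.33369777e+00,
       -1.40602042e-05,  1.41820506e+00]), 'qd': array([ 1.92291711e-05, -1.49327916e-03,  2.59587076e-03, -7.83655703e-05,
       -2.90972955e-04,  6.30370920e-04]), 'joint_efforts': array([ 3.61746614e-03, -5.55970645e+01,  3.44661283e+01,  1.13887023e-02,
       -1.28154429e-04, -1.38112838e-05]), 'position': array([233.55119532, 497.71566984, 230.79293196]), 'tcp_rot': array([-1.84419722e-04,  2.17641637e-01,  9.76028607e-01, -4.92027368e-04]), 'force': array([ 1.13130709,  0.45936347, -0.74916083]), 'ft_torque': array([0.04800692, 0.0084048 , 0.01915851]), 'gripper_force': 0.0, 'gripper_width': 85.37164958266612}
```

View pics/top0.png

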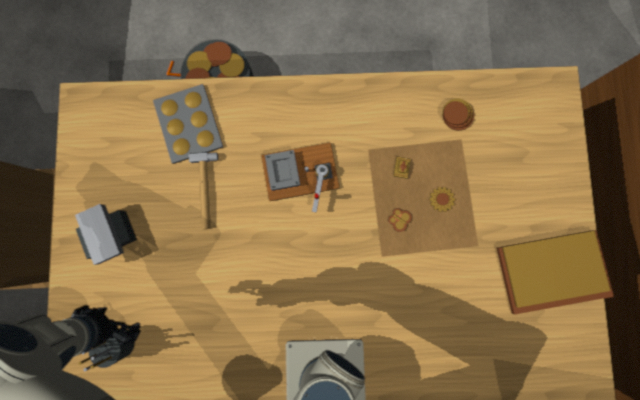

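View pics/side0.png

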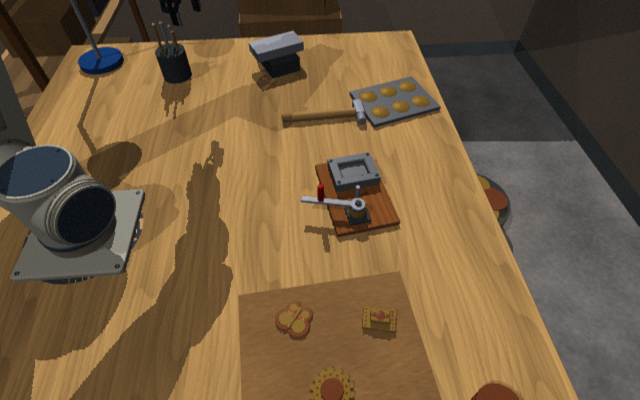

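The top view shows the die plate near (403,167), the butterfly near (400,218), the medallion near (442,198), the block near (283,169), the knob near (318,196) and the hammer handle near (208,195). In the side view the plate is near (379,319), the recess near (355,172) and the knob near (321,192). Next I'll enlarge both views.

```bash
cat > h.py <<'E'
import numpy as np,cv2,pickle
from scipy.spatial.transform import Rotation as R
def rot(q): return R.from_quat(np.r_[q[1:],q[0]]).as_matrix()
def P(c):
    M=rot(c["rotation"]).T; F=np.diag([1,-1,-1.])@M
    return c["mtx"]@np.c_[F,-F@c["eye"]]
def proj(c,p):
    v=P(c)@np.r_[p,1]; return v[:2]/v[2]
def ray(c,uv,z):
    F=np.diag([1,-1,-1.])@rot(c["rotation"]).T
    d=F.T@np.linalg.inv(c["mtx"])@np.r_[uv,1]; return c["eye"]+d*(z-c["eye"][2])/d[2]
def tri(c1,u1,c2,u2):
    X=cv2.triangulatePoints(P(c1),P(c2),np.array(u1,float).reshape(2,1),np.array(u2,float).reshape(2,1))
    X=(X[:3]/X[3]).ravel(); return X, proj(c1,X)-u1
def shot(name,tag):
    from bench import ctrl
    c=ctrl.capture(name); pickle.dump(c,open(tag+".pkl","wb")); return c
def crop(c,x,y,w,h,s): return cv2.resize(c["image"][y:y+h,x:x+w,::-1],None,fx=s,fy=s,interpolation=cv2.INTER_CUBIC)
E
python3 - <<'E'
from h import *
d=pickle.load(open("v0.pkl","rb")); t,s=d["top"],d["side"]
a=np.hstack([crop(t,255,130,100,75,4),crop(t,375,130,100,75,4)])
b=np.hstack([crop(s,295,145,100,75,4),crop(s,340,285,100,75,4)])
cv2.imwrite("pics/z.png",np.vstack([a,b]))
E
```

```text
(no output)
```

View pics/z.png

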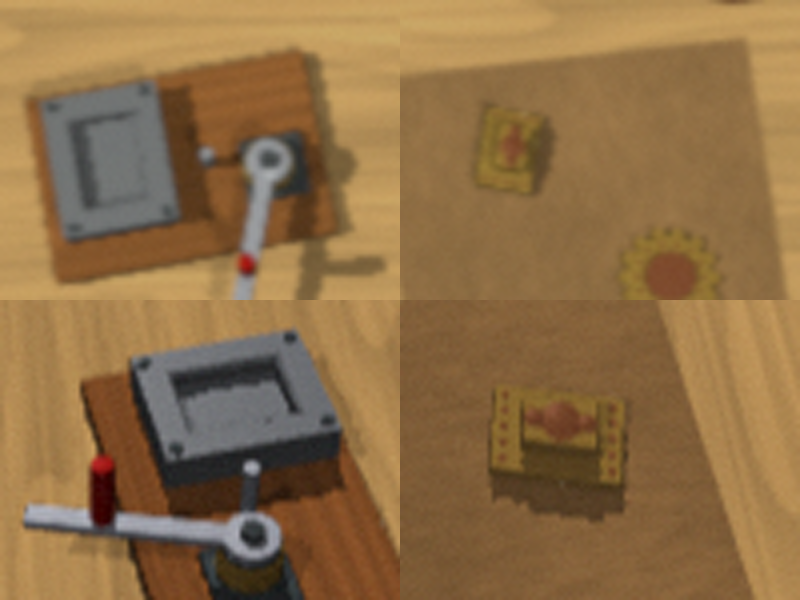

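```bash
python3 - <<'E'
from h import *
d=pickle.load(open("v0.pkl","rb")); t,s=d["top"],d["side"]
def f(p,ox,oy): return (np.array(p)+.5)/4-.5+[ox,oy]
pairs=[((42,102),(295,33)),((152,83),(340,130)),((178,217),(167,163)),((68,240),(132,60))]
X=[]
for a,b in pairs:
    x,e=tri(t,f(a,255,130),s,f(b,295,145)); X.append(x); print("block",x.round(1),e.round(2))
X=np.array(X); print("ctr",X.mean(0)); 
vx=(X[0]-X[3]+X[1]-X[2])/2; vy=(X[0]-X[1]+X[3]-X[2])/2
print(np.linalg.norm(vx),np.linalg.norm(vy),np.arctan2(vx[1],vx[0]),np.arctan2(-vy[0],vy[1]))
x,e=tri(t,f((247,264),255,130),s,f((102,165),295,145)); print("knob",x.round(1),e.round(2))
x,e=tri(t,f((268,158),255,130),s,f((252,233),295,145)); print("pivot",x.round(1),e)
x,e=tri(t,f((206,155),255,130),s,f((251,167),295,145)); print("pin",x.round(1),e)
x,e=tri(t,f((514,143),375-100,130),s,f((562,418-300),340-100,285)); print("boss",x.round(1),e)
# plate boss/rim via planes
for p in [(487,103),(478,187),(535,193),(548,118)]: print("rimtop",ray(t,f(p,275,130),12).round(1))
for p in [(492,90),(622,97),(626,182),(490,170)]: print("rimside",ray(s,f(p,240,285),12).round(1))
for p in [(523,105),(603,105),(603,150),(523,145)]: print("boss side",ray(s,f(p,240,285),26).round(1))
E
```

```text
block [681.8 168.9  31.4] [-0.    0.17]
block [695.1  82.7  31.1] [ 0.   -0.05]
block [587.7  64.6  31.7] [0.02 0.25]
block [573.1 149.5  35.1] [-0.01 -0.19]
ctr [634.42265803 116.42665247  32.32405023]
109.69982067192272 86.7292220047733 0.1720286777638007 0.16150189728066758
knob [543.3  11.5  94.1] [-0.01 -0.12]
pivot [628.4  -6.1  48.1] [0.01330442 0.39400061]
pin [633.   41.1  50.1] [-0.00079917 -0.02985376]
boss [ 637.2 -260.1   23.5] [0.0132578  0.41477428]
rimtop [ 673.4 -243.    12. ]
rimtop [ 606.6 -232.6   12. ]
rimtop [ 600.5 -276.8   12. ]
rimtop [ 659.9 -290.2   12. ]
rimside [ 606.4 -238.5   12. ]
rimside [ 669.1 -247.4   12. ]
rimside [ 662.5 -289.2   12. ]
rimside [ 599.5 -278.1   12. ]
boss side [ 618.  -253.3   26. ]
boss side [ 656.  -256.5   26. ]
boss side [ 651.7 -278.3   26. ]
boss side [ 614.8 -272.8   26. ]
```

The block centre is about (634.5, 116.5) with yaw 0.168. The pivot and knob agree with the drawing. The plate is at about (635, -261) with yaw about -0.13. I'll write a helper to work out fractions and set out.

```bash
cat > go.py <<'E'
# python3 go.py x y z yaw : fractions to reach TCP x,y,z with tool y at world angle pi/2+yaw, tool down
import sys
from h import *
from bench import ctrl
s=ctrl.state(); A=rot(s["tcp_rot"]); x,y,z,w=map(float,sys.argv[1:5])
T=np.c_[[-np.cos(w),-np.sin(w),0],[-np.sin(w),np.cos(w),0],[0,0,-1.]]
print("t",s["t"],s["position"].round(1),"f",s["force"].round(1),"w",round(s["gripper_width"],1))
print("shift",(A.T@(np.array([x,y,z])-s["position"])/800).round(4),"turn",(R.from_matrix(A.T@T).as_rotvec()/(np.pi/2)).round(4))
E
python3 go.py 635 -261 200 -0.13
```

```text
t 0.15 [233.6 497.7 230.8] f [ 1.1  0.5 -0.7] w 85.4
shift [-0.8572 -0.6453  0.039 ] turn [-0.0006 -0.0002 -0.1966]
```

```bash
python3 -m handwheel '[[-0.857,-0.645,0,0,0,-0.1966,1],[-0.857,-0.645,0,0,0,-0.1966,1],[-0.857,-0.645,0,0,0,-0.1966,1],[-0.857,-0.645,0,0,0,-0.1966,1],[-0.857,-0.645,0,0,0,-0.1966,1]]'; python3 go.py 635 -261 200 -0.13
```

```text
t: 0.65
position: [347.6, 282.2, 231.3]
tcp_rot: [0.0, 0.065, 0.998, -0.0]
force: [1.3, -0.2, -0.2]
gripper_width: 85.3
gripper_force: 0.0
t 0.65 [347.6 282.2 231.3] f [ 1.3 -0.2 -0.2] w 85.3
shift [-0.4438 -0.6271  0.0391] turn [0.     0.     0.0005]
```

```bash
python3 -m handwheel '[[-0.444,-0.627,0.039,0,0,0,1],[-0.444,-0.627,0.039,0,0,0,1],[-0.444,-0.627,0.039,0,0,0,1],[-0.444,-0.627,0.039,0,0,0,1],[-0.444,-0.627,0.039,0,0,0,1]]' >/dev/null; python3 go.py 635 -261 200 -0.13
```

```text
t 1.15 [464.4  61.2 218.6] f [1.4 1.5 0.1] w 85.2
shift [-0.2637 -0.3716  0.0233] turn [ 0.0001  0.0001 -0.0001]
```

```bash
for i in 1; do python3 -m handwheel '[[-0.264,-0.372,0.023,0,0,0,0.8],[-0.264,-0.372,0.023,0,0,0,0.8],[-0.264,-0.372,0.023,0,0,0,0.8],[-0.264,-0.372,0.023,0,0,0,0.8],[-0.264,-0.372,0.023,0,0,0,0.8]]'; done >/dev/null; python3 go.py 635 -261 200 -0.13
```

```text
t 1.65 [ 581.3 -159.5  205.7] f [1.1 1.3 0.6] w 68.3
shift [-0.083  -0.1171  0.0071] turn [ 0.0001 -0.0002 -0.0002]
```

```bash
python3 -m handwheel '[[-0.083,-0.117,0.007,0,0,0,0.8],[-0.083,-0.117,0.007,0,0,0,0.8],[-0.083,-0.117,0.007,0,0,0,0.8],[-0.083,-0.117,0.007,0,0,0,0.8],[-0.083,-0.117,0.007,0,0,0,0.8]]'  >/dev/null; python3 go.py 635 -261 200 -0.13; python3 - <<'E'
from h import *
c=shot("wrist","w1"); cv2.imwrite("pics/w1.png",c["image"][:,:,::-1]); print(c["eye"],proj(c,[635,-261,26]),proj(c,[635,-261,12]))
E
```

```text
t 2.15 [ 634.2 -258.6  199.8] f [0.3 0.4 1. ] w 68.3
shift [-0.0014 -0.0028 -0.0002] turn [ 0.0004 -0.0008 -0.0003]
[ 562.79872696 -249.33590009  342.36493551] [310.77708915 185.54182951] [310.85601604 182.68322059]
```

View pics/w1.png

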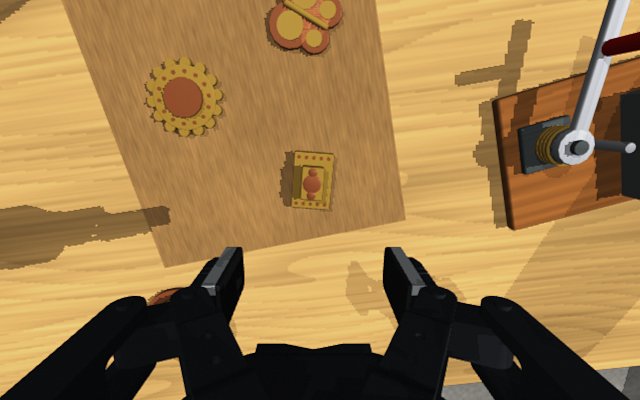

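The plate is at (313,180) in the wrist view, with rim corners near (294,151), (335,153), (330,211) and (291,208). I'll zoom in for the boss and rim corners.

```bash
python3 - <<'E'
from h import *
c=pickle.load(open("w1.pkl","rb")); cv2.imwrite("pics/w1z.png",crop(c,275,135,75,90,6))
E
```

```text
(no output)
```

View pics/w1z.png

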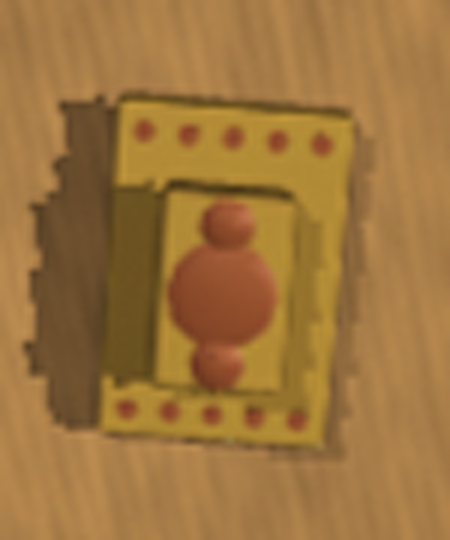

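```bash
python3 - <<'E'
from h import *
c=pickle.load(open("w1.pkl","rb")); d=pickle.load(open("v0.pkl","rb"))
def f(p): return (np.array(p)+.5)/6-.5+[275,135]
for z,ps in((26,[(168,188),(298,200),(284,392),(155,384)]),(12,[(122,98),(354,113),(325,444),(103,432)])):
    X=np.array([ray(c,f(p),z)for p in ps]); a=X[3]-X[0]+X[2]-X[1]; b=X[1]-X[0]+X[2]-X[3]
    print(X.mean(0).round(1),np.linalg.norm(a)/2,np.linalg.norm(b)/2,np.arctan2(a[1],a[0]),np.arctan2(-b[0],b[1]))
# height of boss centre from wrist + side view
print(tri(c,f((226,291)),d["side"],(np.array([562,126])+.5)/4-.5+[240,285]))
E
python3 go.py 635 -261 60 -0.13
```

```text
[ 632.8 -259.1   26. ] 35.0648793890514 22.90670582047483 -0.199894420353925 -0.20972229033814252
[ 632.9 -259.2   12. ] 62.424966245618116 41.74986966929882 -0.20263390210825508 -0.19167192509782613
(array([ 636.75820146, -259.47787887,   11.65006073]), array([0.18187581, 0.89597303]))
t 2.2 [ 634.2 -258.   200.4] f [-1.4  0.9 -0.1] w 68.1
shift [-0.0016 -0.0036  0.1755] turn [ 0.0003 -0.0004  0.0002]
```

The boss and rim agree: centre (633, -259), yaw -0.20, and the sizes match.

```bash
python3 go.py 633 -259.2 15 -0.2
```

```text
t 2.2 [ 634.2 -258.   200.4] f [-1.4  0.9 -0.1] w 68.1
shift [ 0.0011 -0.0018  0.2317] turn [ 0.0003 -0.0004  0.0448]
```

```bash
python3 -m handwheel '[[0.001,-0.002,0.05,0,0,0.045,0.6],[0.001,-0.002,0.1,0,0,0.045,0.6],[0.001,-0.002,0.15,0,0,0.045,0.6],[0.001,-0.002,0.19,0,0,0.045,0.6],[0.001,-0.002,0.2,0,0,0.045,0.6]]'; python3 go.py 633 -259.2 14 -0.2
```

```text
t: 2.7
position: [631.6, -257.8, 37.6]
tcp_rot: [-0.002, 0.099, 0.995, 0.001]
force: [0.1, 0.0, -0.5]
gripper_width: 51.2
gripper_force: 0.0
t 2.7 [ 631.6 -257.8   37.6] f [ 0.1  0.  -0.5] w 51.2
shift [-0.0022 -0.0014  0.0295] turn [ 0.0011 -0.0031  0.0005]
```

```bash
python3 -m handwheel '[[-0.001,-0.001,0.02,0,0,0,0.5],[-0.001,-0.001,0.03,0,0,0,0.5],[-0.001,-0.001,0.032,0,0,0,0.5],[-0.001,-0.001,0.032,0,0,0,0.5],[-0.001,-0.001,0.032,0,0,0,0.5]]'; python3 - <<'E'
from h import *
c=shot("wrist","w2"); cv2.imwrite("pics/w2.png",crop(c,120,100,400,300,2))
E
python3 go.py 633 -259.2 14 -0.2
```

```text
t: 3.2
position: [634.7, -261.4, 16.2]
tcp_rot: [0.001, 0.1, 0.995, -0.0]
force: [-0.2, -0.4, -0.0]
gripper_width: 42.6
gripper_force: 0.0
t 3.25 [ 634.6 -261.4   16.1] f [0.8 0.3 0.1] w 42.7
shift [0.0025 0.0023 0.0026] turn [-0.0003  0.0009 -0.0004]
```

View pics/w2.png

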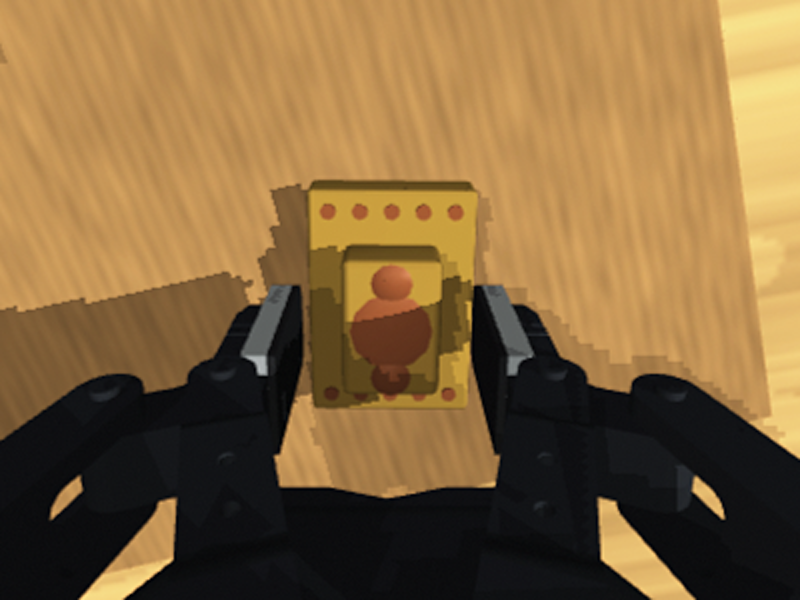

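The fingers straddle the boss, centred on it and square to it (boss in the crop x 345–440, pads at 300 and 475). I'll lower 2 mm and close.

```bash
python3 -m handwheel '[[0.001,0,0.003,0,0,0,0.4],[0.001,0,0.003,0,0,0,0],[0.001,0,0.003,0,0,0,0],[0.001,0,0.003,0,0,0,0],[0.001,0,0.003,0,0,0,0]]' 70;  python3 -m handwheel '[[0,0,0,0,0,0,0],[0,0,0,0,0,0,0],[0,0,-0.05,0,0,0,0],[0,0,-0.1,0,0,0,0],[0,0,-0.12,0,0,0,0]]'; python3 - <<'E'
from h import *
c=shot("wrist","w3"); cv2.imwrite("pics/w3.png",crop(c,230,130,160,180,3))
E
python3 go.py 634.5 116.5 110 0.168
```

```text
t: 3.75
position: [633.4, -261.2, 12.9]
tcp_rot: [0.0, 0.1, 0.995, -0.0]
force: [-1.6, 1.0, 5.7]
gripper_width: 22.2
gripper_force: 70.0
t: 4.25
position: [634.4, -261.7, 111.9]
tcp_rot: [0.002, 0.1, 0.995, -0.001]
force: [0.5, -0.2, -2.7]
gripper_width: 21.9
gripper_force: 69.7
t 4.3 [ 634.9 -261.9  113.3] f [ 0.8 -0.3  0.1] w 22.2
shift [0.0948 0.4635 0.0028] turn [-0.0018  0.0033 -0.2347]
```

View pics/w3.png

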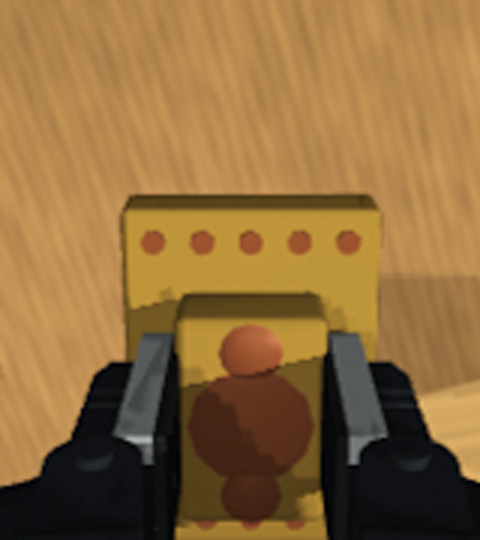

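The plate is lifted and held square (rim top edge at crop row 210, boss from 318 to 520). Now I'll measure its offset along tool x.

```bash
python3 - <<'E'
from h import *
from bench import ctrl
c=pickle.load(open("w3.pkl","rb")); s=ctrl.state(); A=rot(s["tcp_rot"]); p=s["position"]; print(p)
def f(q): return (np.array(q)+.5)/3-.5+[230,130]
for nm,q,h in [("boss front(18)",(252,318),13),("boss back(-18)",(252,520),13),("rim front(31.5)",(252,210),-1),("rim bot(31.5)",(252,195),-13),("rimL",(125,212),-1),("rimR",(380,212),-1)]:
    print(nm,(A.T@(ray(c,f(q),p[2]+h)-p)).round(1))
E
```

```text
[ 634.86224271 -261.94827341  113.32443178]
boss front(18) [ 19.8   0.3 -13.1]
boss back(-18) [-15.2   0.3 -12.9]
rim front(31.5) [32.7  0.4  0.8]
rim bot(31.5) [32.1  0.4 12.8]
rimL [ 32.4 -20.    0.9]
rimR [32.4 21.   0.8]
```

```bash
python3 go.py 700 122 180 0.168
```

```text
t 4.3 [ 634.9 -261.9  113.3] f [ 0.8 -0.3  0.1] w 22.2
shift [ 0.0154  0.4864 -0.0843] turn [-0.0018  0.0033 -0.2347]
```

```bash
python3 -m handwheel '[[0,0.06,-0.084,0,0,0,0],[0.015,0.486,-0.084,0,0,-0.235,0],[0.015,0.486,-0.084,0,0,-0.235,0],[0.015,0.486,-0.084,0,0,-0.235,0],[0.015,0.486,-0.084,0,0,-0.235,0]]' >/dev/null; python3 go.py 700 122 180 0.168
```

```text
t 4.8 [672.  -34.1 162.4] f [ 0.9 -0.7 -2.4] w 22.0
shift [-0.0675  0.1864 -0.022 ] turn [ 0.0004 -0.0011  0.0016]
```

```bash
python3 -m handwheel '[[-0.03,0.06,-0.022,0,0,0,0],[-0.05,0.12,-0.022,0,0,0,0],[-0.067,0.186,-0.022,0,0,0,0],[-0.067,0.186,-0.022,0,0,0,0],[-0.067,0.186,-0.022,0,0,0,0]]' ; python3 - <<'E'
from h import *
c=shot("wrist","w4"); cv2.imwrite("pics/w4.png",crop(c,170,0,300,225,2)); print(c["eye"],proj(c,[634.5,116.5,40]))
E
```

```text
t: 5.3
position: [699.8, 122.2, 179.4]
tcp_rot: [-0.001, -0.086, 0.996, 0.0]
force: [-0.6, -0.8, -3.3]
gripper_width: 22.0
gripper_force: 69.8
[629.01359128 110.37641709 322.12817933] [318.68100847 121.64973788]
```

View pics/w4.png

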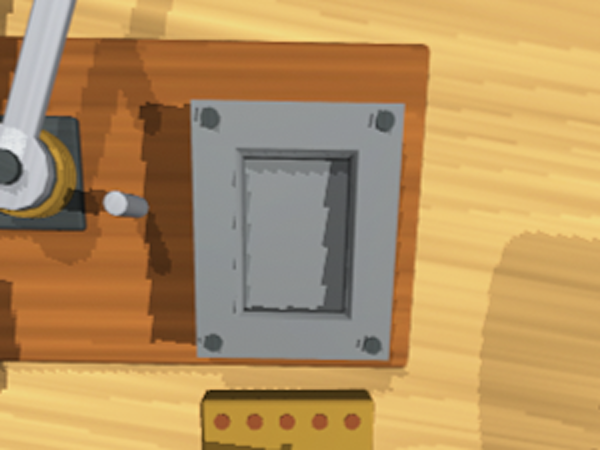

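The block top has crop corners (191,100), (405,104), (388,359) and (197,356). The recess mouth has corners (237,149), (357,151), (352,319) and (236,314).

```bash
python3 - <<'E'
from h import *
from bench import ctrl
c=pickle.load(open("w4.pkl","rb")); s=ctrl.state(); A=rot(s["tcp_rot"]); p=s["position"]; print(p)
def f(q): return (np.array(q)+.5)/2-.5+[170,0]
for z,ps in((40,[(191,100),(405,104),(388,359),(197,356)]),(40,[(237,149),(357,151),(352,319),(236,314)])):
    X=np.array([ray(c,f(q),z)for q in ps]); a=X[3]-X[0]+X[2]-X[1]; b=X[1]-X[0]+X[2]-X[3]
    print(X.mean(0).round(1),np.linalg.norm(a)/2,np.linalg.norm(b)/2,np.arctan2(a[1],a[0]),np.arctan2(-b[0],b[1]))
# plate check: rim front top edge
for q in((203,400),(374,402)): print("plate rim",(A.T@(ray(c,f(q),p[2]-1)-p)).round(1))
E
```

```text
[699.87447641 120.41873303 179.78440518]
[631.8 114.8  40. ] 109.29454579152376 89.82360230641483 0.15267384672982512 0.15476265206203102
[631.5 114.9  40. ] 71.31023302725653 52.4798448397053 0.15679328100595977 0.1417366906618016
plate rim [ 31.5 -18.2   1.1]
plate rim [31.  23.5  1.1]
```

```bash
python3 -m handwheel '[[0.04,0.002,0,0,0,0.009,0],[0.0856,0.0044,0.03,0,0,0.009,0],[0.0856,0.0044,0.08,0,0,0.009,0],[0.0856,0.0044,0.13,0,0,0.009,0],[0.0856,0.0044,0.13,0,0,0.009,0]]' ; python3 - <<'E'
from h import *
from bench import ctrl
c=shot("wrist","w5"); cv2.imwrite("pics/w5.png",crop(c,190,90,240,200,3)[:600]); print(ctrl.state()["position"],c["eye"])
E
```

```text
t: 5.85
position: [628.7, 109.6, 72.2]
tcp_rot: [-0.005, -0.076, 0.997, -0.0]
force: [-1.3, -0.5, -3.1]
gripper_width: 22.0
gripper_force: 69.7
[630.47513309 109.93823205  75.44963518] [558.65362164  99.22568855 215.38942697]
```

View pics/w5.png

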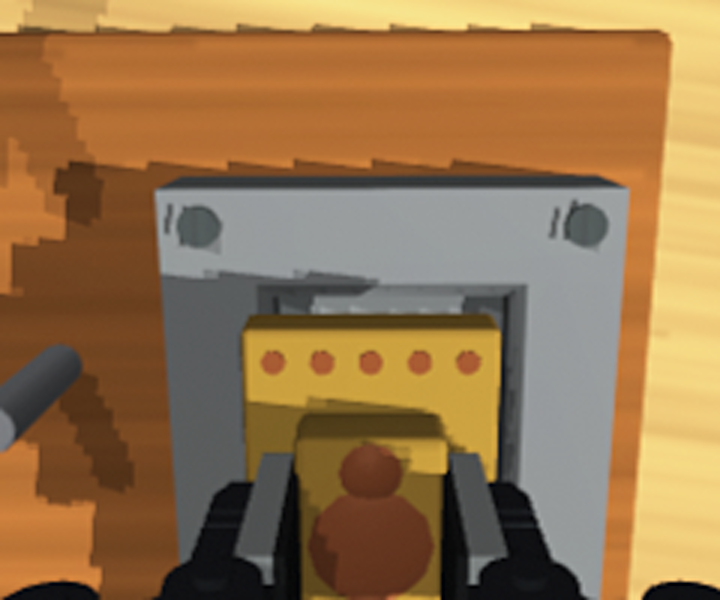

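The plate is held above the recess, square to it. Rim top edge is crop (247–498,332), mouth edge (257–526,287), block edge (155–627,188). The plate looks a few mm left of centre.

```bash
python3 - <<'E'
from h import *
from bench import ctrl
c=pickle.load(open("w5.pkl","rb")); s=ctrl.state(); A=rot(s["tcp_rot"]); p=s["position"]
def f(q): return (np.array(q)+.5)/3-.5+[190,90]
for n,q,z in[("block",(155,188),40),("block",(627,188),40),("mouth",(257,287),40),("mouth",(526,287),40),("rimtop",(247,332),p[2]-1),("rimtop",(498,332),p[2]-1),("rimbot",(244,320),p[2]-13),("rimbot",(500,320),p[2]-13)]:
    print(n,(A.T@(ray(c,f(q),z)-p)).round(1))
E
python3 go.py 630 109 61 .153
```

```text
block [ 52.8 -40.5  35.7]
block [52.7 49.2 35.8]
mouth [ 33.5 -21.8  35.6]
mouth [33.5 30.8 35.6]
rimtop [ 34.  -19.3   1.2]
rimtop [34.  20.7  1.2]
rimbot [ 32.8 -21.4  13.2]
rimbot [32.8 22.7 13.2]
t 5.9 [630.5 109.9  75.4] f [ 0.   0.2 -1.9] w 22.0
shift [ 0.0007 -0.0011  0.0181] turn [ 0.0002 -0.0035 -0.0004]
```

Correction: about -4.4 mm in tool x and +3.7 mm in tool y. I'll descend in stages and watch the force.

```bash
python3 -m handwheel '[[-0.0055,0.0046,0,0,0,0,0],[-0.0055,0.0046,0,0,0,0,0],[-0.0055,0.0046,0.012,0,0,0,0],[-0.0055,0.0046,0.018,0,0,0,0],[-0.0055,0.0046,0.022,0,0,0,0]]'; python3 -m handwheel '[[0,0,0.003,0,0,0,0],[0,0,0.005,0,0,0,0],[0,0,0.007,0,0,0,0],[0,0,0.007,0,0,0,0],[0,0,0.007,0,0,0,0]]' ; python3 go.py 632.4 114.7 41 .153
```

```text
t: 6.4
position: [635.7, 116.1, 59.3]
tcp_rot: [-0.0, -0.077, 0.997, -0.0]
force: [-0.5, -0.3, -3.0]
gripper_width: 22.2
gripper_force: 69.8
t: 6.9
position: [636.0, 116.0, 54.4]
tcp_rot: [0.0, -0.077, 0.997, -0.0]
force: [-0.8, 0.4, -2.8]
gripper_width: 21.9
gripper_force: 69.8
t 6.9 [636.  116.   54.4] f [-0.8  0.4 -2.8] w 21.9
shift [ 0.0048 -0.001   0.0167] turn [-0.      0.0001  0.0009]
```

The last picture was taken while the arm was still settling, so I'll measure once more now it is still.

```bash
python3 - <<'E'
from h import *
from bench import ctrl
c=shot("wrist","w6"); cv2.imwrite("pics/w6.png",crop(c,210,110,200,150,4)); s=ctrl.state();print(s["position"],c["eye"],s["qd"].round(3)); pickle.dump(s,open("s6.pkl","wb"))
E
```

```text
[636.03550332 116.01958821  54.39768002] [564.67527767 105.39801139 196.82524156] [ 0.002 -0.001  0.001  0.001  0.002  0.001]
```

View pics/w6.png

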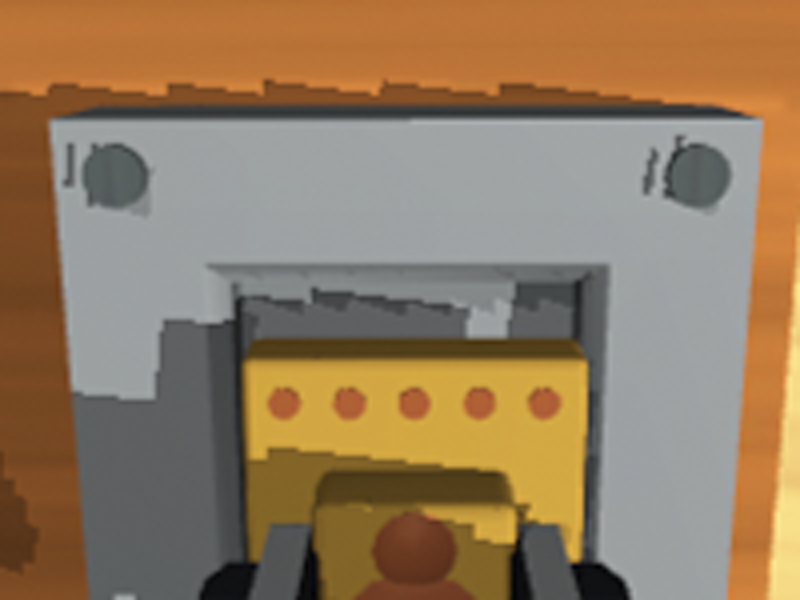

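Settled view: block edge crop (50–762,120), mouth edge (207–609,265), rim top edge (244–587,360), rim bottom edge (246–584,341). The plate is nearly centred sideways but set back in x.

```bash
python3 - <<'E'
from h import *
c=pickle.load(open("w6.pkl","rb")); s=pickle.load(open("s6.pkl","rb")); A=rot(s["tcp_rot"]); p=s["position"]
def f(q): return (np.array(q)+.5)/4-.5+[210,110]
for n,q,z in[("block",(50,120),40),("block",(762,120),40),("mouth",(207,265),40),("mouth",(609,265),40),("rimtop",(244,360),p[2]-1),("rimtop",(587,360),p[2]-1),("rimbot",(246,341),p[2]-13),("rimbot",(584,341),p[2]-13)]:
    print(n,(A.T@(ray(c,f(q),z)-p)).round(1))
E
```

```text
block [ 59.4 -45.4  14.4]
block [59.4 44.3 14.4]
mouth [ 40.8 -26.5  14.4]
mouth [40.8 25.9 14.4]
rimtop [ 31.8 -20.3   1. ]
rimtop [31.7 21.5  1. ]
rimbot [ 31.  -21.6  13. ]
rimbot [30.9 22.8 13. ]
```

```bash
python3 -m handwheel '[[0.0055,-0.0012,-0.001,0,0,0,0],[0.0055,-0.0012,-0.001,0,0,0,0],[0.0055,-0.0012,0,0,0,0,0],[0.0055,-0.0012,0.003,0,0,0,0],[0.0055,-0.0012,0.006,0,0,0,0]]'; python3 -m handwheel '[[0,0,0.002,0,0,0,0],[0,0,0.004,0,0,0,0],[0,0,0.006,0,0,0,0],[0,0,0.006,0,0,0,0],[0,0,0.006,0,0,0,0]]' ; python3 go.py 632 115.3 41 .153
```

```text
t: 7.45
position: [631.8, 114.4, 49.3]
tcp_rot: [0.0, -0.077, 0.997, 0.0]
force: [0.1, 0.4, -3.6]
gripper_width: 22.3
gripper_force: 69.8
t: 7.95
position: [631.8, 114.4, 44.7]
tcp_rot: [-0.0, -0.077, 0.997, 0.0]
force: [-0.7, 0.3, -3.4]
gripper_width: 22.4
gripper_force: 69.8
t 7.95 [631.8 114.4  44.7] f [-0.7  0.3 -3.4] w 22.4
shift [-0.0004  0.0011  0.0046] turn [ 0.     -0.      0.0009]
```

It has entered cleanly with no contact force. I'll go on down to the floor.

```bash
python3 -m handwheel '[[0,0,0.002,0,0,0,0],[0,0,0.003,0,0,0,0],[0,0,0.004,0,0,0,0],[0,0,0.005,0,0,0,0],[0,0,0.005,0,0,0,0]]';  python3 go.py 632 115.3 41 .153
```

```text
t: 8.45
position: [631.7, 114.4, 40.9]
tcp_rot: [0.0, -0.077, 0.997, -0.0]
force: [-1.1, -0.5, 0.2]
gripper_width: 22.2
gripper_force: 70.1
t 8.45 [631.7 114.4  40.9] f [-1.1 -0.5  0.2] w 22.2
shift [-0.0005  0.0011 -0.0002] turn [-0.      0.0001  0.0009]
```

```bash
python3 -m handwheel '[[0,0,0.0005,0,0,0,0],[0,0,0.001,0,0,0,0],[0,0,0.0015,0,0,0,0],[0,0,0.0015,0,0,0,0],[0,0,0.0015,0,0,0,0]]' | sed -n '2p;4p'; python3 -m handwheel '[[0,0,-0.0015,0,0,0,0.1],[0,0,-0.0015,0,0,0,0.4],[0,0,-0.0015,0,0,0,0.5],[0,0,-0.002,0,0,0,0.5],[0,0,-0.002,0,0,0,0.5]]'
```

```text
position: [631.8, 114.4, 40.8]
force: [-5.1, -0.8, 10.5]
t: 9.45
position: [631.9, 114.4, 41.0]
tcp_rot: [0.0, -0.077, 0.997, -0.0]
force: [0.5, 0.0, -0.7]
gripper_width: 42.9
gripper_force: 0.0
```

Pressed to a 10 N reaction and released. I'll lift, shut the fingers, and press lightly on the boss, which also confirms the seating height (about 55.5 mm expected).

```bash
python3 -m handwheel '[[0,0,-0.02,0,0,0,0.5],[0,0,-0.05,0,0,0,0.5],[0,0,-0.05,0,0,0,0],[0,0,-0.05,0,0,0,0],[0,0,-0.05,0,0,0,0]]' |sed -n '2p;5p'; python3 -m handwheel '[[0,0,0,0,0,0,0],[0,0,0.012,0,0,0,0],[0,0,0.022,0,0,0,0],[0,0,0.027,0,0,0,0],[0,0,0.029,0,0,0,0]]'|sed -n '2p;4,5p';python3 -m handwheel '[[0,0,0.001,0,0,0,0],[0,0,0.002,0,0,0,0],[0,0,0.003,0,0,0,0],[0,0,0.004,0,0,0,0],[0,0,0.004,0,0,0,0]]'|sed -n '2p;4,5p'
```

```text
position: [631.3, 114.4, 80.2]
gripper_width: 0.3
position: [631.3, 114.3, 56.7]
force: [-0.3, -0.5, 0.6]
gripper_width: -0.1
position: [631.8, 114.4, 54.7]
force: [-0.4, -0.1, 0.2]
gripper_width: -0.2
```

```bash
python3 -m handwheel '[[0,0,0,0,0,0,0],[0,0,0.001,0,0,0,0],[0,0,0.002,0,0,0,0],[0,0,0.003,0,0,0,0],[0,0,0.003,0,0,0,0]]'|sed -n '2p;4,5p'; python3 -m handwheel '[[0,0,0.001,0,0,0,0],[0,0,0.002,0,0,0,0],[0,0,0.002,0,0,0,0],[0,0,0.002,0,0,0,0],[0,0,0.002,0,0,0,0]]'|sed -n '2p;4,5p'
```

```text
position: [631.9, 114.4, 54.1]
force: [-4.9, -1.1, 14.3]
gripper_width: -0.0
position: [631.9, 114.4, 54.0]
force: [-10.0, -0.8, 26.8]
gripper_width: -0.1
```

Both checks (floor contact at TCP 40.9, boss contact at TCP 54.2) show the plate is down. Now I'll lift and go above the knob, expected at about (542.3, 11) with tool yaw -0.22.

```bash
python3 -m handwheel '[[0,0,-0.06,0,0,0,0],[0,0,-0.12,0,0,0,0.7],[0,0,-0.13,0,0,0,0.7],[0,0,-0.13,0,0,0,0.7],[0,0,-0.13,0,0,0,0.7]]' >/dev/null; python3 go.py 542.3 11 150 -0.22
```

```text
t 12.45 [631.3 114.4 153.6] f [ 0.1 -0.3 -0.7] w 57.7
shift [ 0.1298 -0.1106  0.0046] turn [-1.000e-04 -8.000e-04  2.383e-01]
```

```bash
python3 -m handwheel '[[0.045,-0.04,0,0,0,0.09,0.6],[0.09,-0.08,0,0,0,0.18,0.6],[0.13,-0.1106,0,0,0,0.238,0.6],[0.13,-0.1106,0,0,0,0.238,0.6],[0.13,-0.1106,0,0,0,0.238,0.6]]' >/dev/null; python3 -m handwheel '[[0,0,0,0,0,0,0.6],[0,0,0,0,0,0,0.6],[0,0,0,0,0,0,0.6],[0,0,0,0,0,0,0.6],[0,0,0,0,0,0,0.6]]' |head -2; python3 - <<'E'
from h import *
from bench import ctrl
c=shot("wrist","w7"); cv2.imwrite("pics/w7.png",c["image"][:,:,::-1]); p=ctrl.state()["position"]
h=cv2.cvtColor(c["image"],cv2.COLOR_RGB2HSV); m=(((h[...,0]<6)|(h[...,0]>174))&(h[...,1]>190)&(h[...,2]>60)).astype(np.uint8)
n,l,st,ce=cv2.connectedComponentsWithStats(m)
for i in range(1,n):
    if st[i,4]>30: print(st[i],ce[i],ray(c,ce[i],100).round(1))
print("expect",proj(c,[542.3,11,100]),proj(c,[542.3,11,52]),p)
E
python3 go.py 542.3 11 72 -0.22
```

```text
t: 13.45
position: [542.8, 11.3, 154.5]
[302 196  20  34 534] [311.57677903 213.34456929] [535.6  11.8 100. ]
expect [312.65289017 222.66516506] [312.70899454 202.93978654] [542.68867591  11.20835995 154.55160481]
t 13.5 [542.7  11.2 154.6] f [ 0.1 -0.2 -0.3] w 51.2
shift [ 0.0004 -0.0004  0.1032] turn [-0.     -0.0001  0.0006]
```

The knob appears exactly where predicted (blob columns 302–322, rows 196–230, against an expected base at 203 and top at 223). I'll descend and grip.

```bash
python3 -m handwheel '[[0,0,0.05,0,0,0,0.6],[0,0,0.09,0,0,0,0.6],[0,0,0.103,0,0,0,0.6],[0,0,0.103,0,0,0,0.5],[0,0,0.103,0,0,0,0.3]]' |sed -n '2p;4,6p'; python3 -m handwheel '[[0,0,0,0,0,0,0],[0,0,0,0,0,0,0],[0,0,0,0,0,0,0],[0,0,0,0,0,0,0],[0,0,0,0,0,0,0]]' 60 |sed -n '2p;4,6p'; python3 - <<'E'
import numpy as np
# rows along the arc in tool axes: tool x along arm, y along tangent, z-down; turn +phi about tool z
for a in np.arange(.1,1.31,.1):
    print(a.round(2),(85*np.array([np.cos(a)-1,np.sin(a)])/800).round(4),(a/(np.pi/2)).round(4))
E
python3 go.py 611.6 76.4 72 -1.417
```

```text
position: [543.3, 10.9, 73.4]
force: [-0.2, 0.8, 0.9]
gripper_width: 29.3
gripper_force: 0.0
position: [543.5, 10.6, 73.9]
force: [-1.4, -1.5, 6.3]
gripper_width: 12.1
gripper_force: 58.5
0.1 [-0.0005  0.0106] 0.0637
0.2 [-0.0021  0.0211] 0.1273
0.3 [-0.0047  0.0314] 0.191
0.4 [-0.0084  0.0414] 0.2546
0.5 [-0.013   0.0509] 0.3183
0.6 [-0.0186  0.06  ] 0.382
0.7 [-0.025   0.0684] 0.4456
0.8 [-0.0322  0.0762] 0.5093
0.9 [-0.0402  0.0832] 0.573
1.0 [-0.0488  0.0894] 0.6366
1.1 [-0.0581  0.0947] 0.7003
1.2 [-0.0677  0.099 ] 0.7639
1.3 [-0.0778  0.1024] 0.8276
t 14.5 [543.5  10.6  73.9] f [-1.4 -1.5  6.3] w 12.1
shift [-0.0652  0.0988  0.0026] turn [0.001  0.0018 0.7623]
```

Gripped, with the width matching the post's offset. Now I'll swing along the arc, turning with the arm, 0.4 rad per call.

```bash
A='1'; python3 -m handwheel '[[-0.0005,0.0106,0,0,0,0.0637,0],[-0.0021,0.0211,0,0,0,0.1273,0],[-0.0047,0.0314,0,0,0,0.191,0],[-0.0084,0.0414,0,0,0,0.2546,0],[-0.0084,0.0414,0,0,0,0.2546,0]]' |sed -n '2p;4,6p'; python3 -m handwheel '[[-0.0005,0.0106,0,0,0,0.0637,0],[-0.0021,0.0211,0,0,0,0.1273,0],[-0.0047,0.0314,0,0,0,0.191,0],[-0.0084,0.0414,0,0,0,0.2546,0],[-0.0084,0.0414,0,0,0,0.2546,0]]' |sed -n '2p;4,6p'; python3 go.py 611.6 76.4 73.9 -1.417
```

```text
position: [557.6, 41.8, 73.9]
force: [-1.9, -3.3, 7.5]
gripper_width: 11.8
gripper_force: 58.8
position: [582.3, 64.4, 73.9]
force: [-3.2, -5.7, 8.7]
gripper_width: 12.3
gripper_force: 59.0
t 15.5 [582.3  64.4  73.9] f [-3.2 -5.7  8.7] w 12.3
shift [-0.0063  0.039   0.0001] turn [0.0011 0.0017 0.2508]
```

```bash
python3 -m handwheel '[[-0.0005,0.0106,0,0,0,0.0637,0],[-0.0021,0.0211,0,0,0,0.1273,0],[-0.0047,0.0314,0,0,0,0.191,0],[-0.0075,0.0395,0,0,0,0.242,0],[-0.0075,0.0395,0,0,0,0.242,0]]' |sed -n '2p;4,6p'; python3 go.py 611.6 76.4 73.9 -1.417
```

```text
position: [611.9, 75.4, 73.9]
force: [-5.0, -5.1, 9.0]
gripper_width: 11.7
gripper_force: 59.0
t 16.0 [611.9  75.4  73.9] f [-5.  -5.1  9. ] w 11.7
shift [ 0.0013 -0.0002 -0.    ] turn [0.0008 0.0015 0.0089]
```

```bash
python3 -m handwheel '[[0,0.001,0,0,0,0.004,0],[0,0.002,0,0,0,0.008,0],[0,0.003,0,0,0,0.008,0],[0,0.003,0,0,0,0.008,0],[0,0.003,0,0,0,0.008,0]]' |sed -n '2p;4,6p'; python3 go.py 611.6 76.4 73.9 -1.417
```

```text
position: [613.1, 75.6, 73.9]
force: [-6.2, -6.4, 8.6]
gripper_width: 12.1
gripper_force: 59.1
t 16.5 [613.1  75.6  73.9] f [-6.2 -6.4  8.6] w 12.1
shift [ 0.0013 -0.0016 -0.    ] turn [-0.      0.0014  0.0026]
```

```bash
python3 -m handwheel '[[0,0.001,0,0,0,0,0],[0,0.002,0,0,0,0,0],[0,0.003,0,0,0,0,0],[0,0.004,0,0,0,0,0],[0,0.004,0,0,0,0,0]]' |sed -n '2p;4,6p'; python3 - <<'E'
from h import *
c=shot("top","t8"); d=pickle.load(open("v0.pkl","rb"))["top"]
s=shot("side","s8"); cv2.imwrite("pics/s8.png",crop(s,295,130,130,100,6)); cv2.imwrite("pics/t8.png",crop(c,255,120,130,100,6))
E
```

```text
position: [613.6, 75.7, 73.8]
force: [-19.4, -8.4, 15.7]
gripper_width: 12.2
gripper_force: 60.1
```

The reaction jumps to 19 N with no further motion. The chord from rest (95.7 mm) gives an angle of 1.196 rad, so the arm is at its stop. I'll hold half a second and hand in.

```bash
python3 -m handwheel '[[0,0,0,0,0,0,0],[0,0,0,0,0,0,0],[0,0,0,0,0,0,0],[0,0,0,0,0,0,0],[0,0,0,0,0,0,0]]' |sed -n '1,2p;4,6p'; python3 -c "
from bench import ctrl
print(ctrl.sign_off())"
```

```text
t: 17.6
position: [613.6, 75.7, 73.8]
force: [-18.7, -9.0, 16.2]
gripper_width: 12.2
gripper_force: 60.1
the job is handed in; nothing more can be done
None
```

The job is handed in at about 17.6 s: by force and position readings the die plate is down in the recess and released, and the clamp arm is held by the red knob at its stop (about 1.196 of 1.2 rad); I took no picture of the plate after release, and no verdict came back.

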